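# Move a hanging card to the other display rail

### The arm

A 7-joint arm with a two-finger parallel gripper is mounted at the origin on a cart in front of the work surface, level with it; the furniture and walls round the work are solid. World frame = base frame: x ahead of the robot, y to its left, z up, the work surface at z = 0. Lengths are in m, angles in degrees, forces in N, time in s.
With the tool pointing down it reaches from about 0.425 to 0.875 m from the base axis. Payload 4.7 kg.
Tool frame: the origin (TCP) lies between the finger pads; the fingertips stand env.finger_overhang ahead of it and the grasp point (between the pads) lies 5 mm behind it (env.finger_overhang is the distance from the TCP to the fingertips, in m); z points along the fingers, y is the line along which they close (so a half turn about z gives the same grasp; the last joint's range is limited). The gripper opens to 87 mm and grips with 3 to 60 N. Pads are 19 mm wide; open, the fingers measure 117 mm over their backs; the gripper's body (75 mm by 190 mm) begins 51 mm behind the grasp point.
Start: joints at [75.407, 18.392, -4.016, 83.108, 1.295, 78.541, -3.26], TCP at [0.173, -0.627, 0.237] pointing down, gripper open.
Joint ranges: [-163.93, 163.93], [-17.29, 119.83], [-79.2, 71.16], [3.27, 140.29], [-89.18, 269.18], [5.43, 117.66], [-154.24, 154.24]. Speed limits (degrees/s): [147.25, 147.25, 180, 180, 180, 180, 180].

### API

Orientations are given as [roll, pitch, yaw] about the fixed x, y, z axes, in that order (R = Rz(yaw) Ry(pitch) Rx(roll)).
In Python, from cell import telemetry, eyes, env, models gives the robot as it stands. The module is installed in compiled form; this text tells all that it offers.
- The arm moves only by the tool drive_tool, never from a script. Its arguments are lists of equal length, an entry for each row: "angular": the turn, a rotation vector about the tool's x, y, z in rad, a list of three; "delta_pos": the shift along the tool's x, y, z in cm, a list of three; "gripper": the finger opening in cm, from 0 to 8.7. A call has 1 to 20 rows; each row shifts and turns the commanded pose from where the row before left it, along the tool's axes as they then stand; what a row does not reach is not made up. A row lasts 1/10 s, in which the tool goes at most 50 mm and 8.59 degrees, less where a joint would pass 70% of its speed; a pose out of reach is approached as far as the arm can. A call with a gripper value outside its range is refused whole. The fingers move at their own pace and stop on an object; "squeeze" is the grip in N (left out, the last holds). Time passes only in rows, so rows that do not move let the fingers close. It gives the time, the measured TCP pose, the force, the opening and the grip force at its end, in the units of the state.
- telemetry.get_obs(): the state, without advancing time (a new reading comes with each control period).
- eyes.read_camera(name): name is "scene" or "top" or "wrist"; returns a dict with "pixels" (420x560x3 uint8, red, green, blue), "mtx" (3x3 intrinsics, pixels), "D" ([k1, k2, p1, p2, k3] as OpenCV has them; the pictures are not rectified), "origin" and "orientation" of the camera in the world. Camera axes: x right, y down, z forward; pixel columns grow to the right and rows downward; lengths in m; the calibration is good to about 2 mm. A picture is of the moment at which its call begins. There is no depth.
- env.sign_off(): hands the job in; it is judged then, once.
Trained networks look in a picture, given as the dict that the camera call returned (one of the last four; its "shot" number tells which), for a name from the list of things; names that differ only in an ending like _2 or _b are one class to them, and where a whole thing is asked for, a point or a joint stands for the part that bears it (a point fixed in the world has none). Each returns a list of dicts, best first, with "p" (0 to 1); they miss things now and then, are a little off and sometimes report something else, mostly with a low value. They report only what shows in the picture. A call takes as long as a camera call.
- models.search_frame(picture, target): "centre" ([column, row] in pixels, amid what is visible of it).
- models.cut_out(picture, target): "pixels" (420x560 bool, what is visible of it) and "centre" ([column, row] in pixels, amid what is visible of it).
The state is a dict: "time_s": time; "qpos": joint angles; "joint_velocities": joint speeds; "effort": joint torques, N m; "tool_pos": TCP position; "tool_rot": TCP orientation; "force": force on the tool from outside, world axes, zero at the start; "wrist_torque": the same for the moment, N m; "grip_width": finger opening in m; "grasp_force": force on a finger pad.
Only numpy, scipy, OpenCV 4.12 (cv2) and the standard library are available. Lean on these libraries where they do the work, as an engineer would, in place of code of your own. Each camera call takes 0.05 s, during which the arm holds its last target. There are 200 camera calls.

### The job

Two small display stands each carry a short level rail with an upturned end stop. Take the wooden hanger with its card off the rail it hangs on, by lifting its eye over the end stop, and hang it on the other, empty rail behind that rail's end stop. Do not drop it, leave the hair tie, the glasses case and the coasters where they are, and let go of the hanger.

Things in the scene. Friction and masses are not known exactly. Their poses are not given: they have to be found in the camera images.
- stand_a: Fixed dark steel stand whose rail holds the hanger at the start. Origin on the table; -x points along the rail to its free end, roughly toward the robot. Level flat rail along x: 14 mm wide, 8 mm thick, top 225 mm up, from x = -80 mm to a 16 mm square post at x = 62 to 78 mm, its top flush with the rail. Base plate 150 x 100 mm, 10 mm high, x = -65 to 85 mm.
- stand_b: The other stand, with the empty rail the hanger must go to; fixed, same shape, size and axes as stand_a. Which one is left or right varies.
- stop_a (a point): Top centre of the upturned end stop at the free end of stand_a's rail, 16 mm above the rail's top; the stop is 6 mm thick along the rail (x = -80 to -74 mm of the stand) and 14 mm wide. Axes as the stand's.
- stop_b (a point): Top centre of the upturned end stop at the free end of stand_b's rail, 16 mm above the rail's top; the stop is 6 mm thick along the rail (x = -80 to -74 mm of the stand) and 14 mm wide. Axes as the stand's.
- hanger: Loose wooden hanger with a crochet flower card, 0.08 to 0.16 kg. Origin: underside of its eye's top bar, centre, which rests on the rail (225 mm up). z up, y across the card, x along its rail within 5 degrees. Eye: closed opening 36 mm wide (y), 50 mm high (down from the origin), wood 14 mm thick (x). Top bar 56 mm wide, 12 mm high. Passing a stop, the eye must be 16 to 42 mm above hanging height.
- hanger_tab (a point): Middle of the hanger's upright grip tab, 32 mm above the hanger's origin. The tab is 26 mm wide (y), 14 mm thick (x) and stands free from 12 to 52 mm above the origin. Axes as the hanger's.
- hanger_foot (a point): Middle of the lower edge of the hanger's card, 187 mm below the hanger's origin. The card is 121 mm wide (y), with its flowers within 17 mm either way in x; a wooden bar 124 mm wide holds its top edge below the eye, 50 to 66 mm below the origin.
- hair_tie: Bystander: hair tie on a flat kraft card, 175 x 90 x 16 mm, lying on the table in front of the stands; origin at the centre of its underside.
- case: Bystander: flat crochet glasses case, 206 x 78 x 23 mm, lying on the table to the right; origin at the centre of its underside.
- coasters: Bystander: round tied stack of crochet coasters, 132 x 135 x 37 mm, on the table to the left; origin at the centre of its underside.

How it is judged (in metres and radians):
At the end, for the whole second after the job is handed in: The hanger hangs at rest by its eye on stand_b's rail: its origin between the end stop and the post (x -70 to 60 mm), within 16 mm of the rail's centre line, 218 to 230 mm above the stand's origin, upright within 0.2 rad, moving slower than 0.05 m/s (x of hanger in the frame of stand_b between -0.07 and 0.06 m and y of hanger in the frame of stand_b between -0.016 and 0.016 m and z of hanger in the frame of stand_b between 0.218 and 0.23 m and angle between hanger's own z axis and vertical below 0.2 rad and linear speed of hanger below 0.05 m/s); the robot touches nothing.
It fails at once if the hanger is dropped (its origin below 160 mm) (height (world z) of hanger below 0.16 m).
It fails at once if the hair tie, the case or the coasters moved more than 30 mm (distance of any of hair_tie, case, coasters from where it was at the start of the episode above 0.03 m).
It also fails if it takes over 45 s, if anything falls off the work surface, if the arm or the gripper's body presses on something with over 40 N, if the wrist force passes 120 N, or if a joint passes its speed limit or range.

## Working session

There is one attempt and no reset: what is moved stays moved. The work goes in short steps, Python scripts to look and compute and a tool call to move; the robot and the scene stay as the last step left them, time stands still between calls to the robot, and variables do not carry over. Pictures are saved under pics/ and viewed, at most 12 in all, crops included, and the job is handed in when it is done.

Besides the shell and the picture viewer there is one more tool, called after "Request:" as a command line: name --argument value ..., lists and objects as JSON in quotes. drive_tool: Moves the arm, as the interface text tells. Its arguments: {"type":"object","properties":{"angular":{"type":"array","items":{"type":"array","items":{"type":"number"}}},"delta_pos":{"type":"array","items":{"type":"array","items":{"type":"number"}}},"gripper":{"type":"array","items":{"type":"number"}},"squeeze":{"type":"number"}},"required":["angular","delta_pos","gripper"]}

```bash
mkdir -p pics
cat > h.py <<'E'
import numpy as np,cv2
from scipy.spatial.transform import Rotation as R
from cell import telemetry,eyes,env,models
def campose(p):
    o=np.array(p["orientation"],float)
    M=o if o.shape==(3,3) else R.from_euler('xyz',o,degrees=True).as_matrix()
    return np.array(p["origin"],float),M
def ray(p,px):
    o,M=campose(p)
    u=cv2.undistortPoints(np.array([[px]],float),np.array(p["mtx"],float),np.array(p["D"],float))[0,0]
    d=M@np.array([u[0],u[1],1]);return o,d/np.linalg.norm(d)
def atz(p,px,z):
    o,d=ray(p,px);return o+d*(z-o[2])/d[2]
def tri(rs):
    A=sum(np.eye(3)-np.outer(d,d) for o,d in rs);b=sum((np.eye(3)-np.outer(d,d))@o for o,d in rs)
    return np.linalg.solve(A,b)
def proj(p,X):
    o,M=campose(p);X=(np.atleast_2d(X)-o)@M
    return cv2.projectPoints(X,np.zeros(3),np.zeros(3),np.array(p["mtx"],float),np.array(p["D"],float))[0][:,0]
def save(p,n):cv2.imwrite(f'pics/{n}.png',p["pixels"][:,:,::-1])
E
python3 - <<'E'
from h import *
np.set_printoptions(precision=3,suppress=True)
print(env.finger_overhang,telemetry.get_obs())
P={n:eyes.read_camera(n) for n in("scene","top")}
for n,p in P.items():
    save(p,n+'0');print(n,p["origin"],p["orientation"],p["mtx"][0])
    for t in("stop_a","stand_a","hanger","hanger_tab","hanger_foot","hair_tie","case","coasters"):
        print(t,[(np.round(r["centre"],1),round(r["p"],2)) for r in models.search_frame(p,t)[:3]])
cv2.imwrite('pics/both.png',cv2.resize(np.vstack([P["scene"]["pixels"],P["top"]["pixels"]])[:,:,::-1],(400,600)))
E
```

```text
0.014 {'time_s': 0.0, 'qpos': array([75.406, 18.439, -4.015, 83.177,  1.295, 78.537, -3.26 ]), 'joint_velocities': array([-0.024,  0.138, -0.006,  0.05 , -0.019, -0.031,  0.052]), 'effort': array([  0.001, -49.128,  -0.403, -31.253,  -0.064,   0.044,   0.   ]), 'tool_pos': array([ 0.172, -0.626,  0.235]), 'tool_rot': array([-179.892,    0.006,   15.404]), 'force': array([-0.227,  0.062,  0.198]), 'wrist_torque': array([-0.006,  0.01 , -0.025]), 'grasp_force': 0.0, 'grip_width': 0.08691774971111224}
scene [-0.157  0.848  0.685] [-115.315    0.508 -142.632] [455.352   0.    276.682]
stop_a [(array([269.1, 235.8]), 0.91), (array([210.3, 269.3]), 0.7)]
stand_a [(array([210.5, 268.3]), 0.97), (array([269.3, 237. ]), 0.76)]
hanger [(array([279.7, 205.1]), 0.71), (array([354.3, 219. ]), 0.55)]
hanger_tab [(array([282.3, 203.5]), 0.97)]
hanger_foot [(array([279.4, 206.1]), 0.76), (array([270.6, 234.4]), 0.27)]
hair_tie [(array([301. , 278.5]), 0.84)]
case [(array([352.2, 216.7]), 0.86)]
coasters [(array([202.3, 345.6]), 0.8), (array([282.9, 202.7]), 0.41)]
top [ 0.436 -0.027  1.634] [-177.791    0.608  -91.041] [491.196   0.    280.344]
stop_a [(array([241.1, 188. ]), 0.76)]
stand_a [(array([238.3, 187.1]), 0.81), (array([311.3, 180.4]), 0.61)]
hanger [(array([309.7, 192.7]), 0.78)]
hanger_tab [(array([313.3, 193.4]), 0.72)]
hanger_foot [(array([313.4, 190.2]), 0.66)]
hair_tie []
case [(array([394.6, 216.4]), 0.58)]
coasters [(array([171.6, 234.1]), 0.61)]
```

View pics/scene0.png

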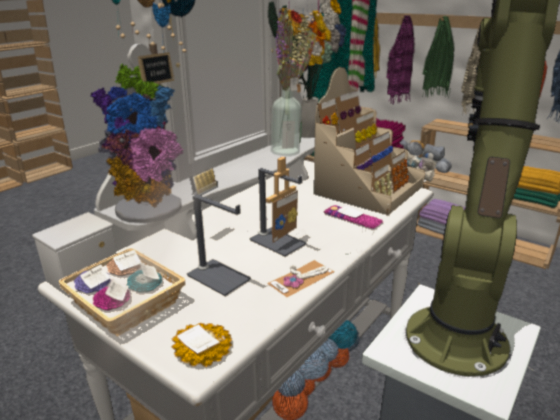

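View pics/top0.png

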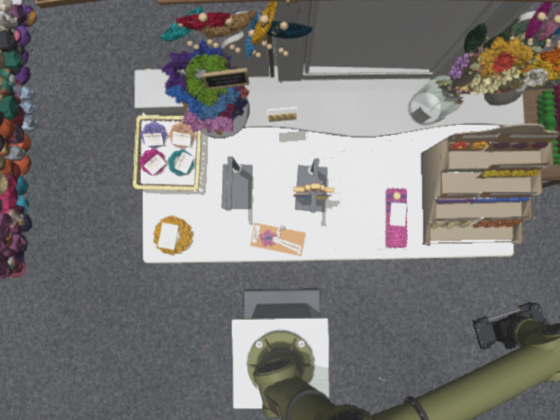

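The hanger is on the right-hand stand: eye at about (315,190) in top and (281,170) in scene. The empty stand's rail is on the left, at (231,160)-(240,185) in top. I'll zoom in on both.

Run:
```python
import cv2,numpy as np
s=cv2.imread('pics/scene0.png')[155:295,185:325];t=cv2.imread('pics/top0.png')[145:225,215:345]
s=cv2.resize(s,None,fx=4,fy=4,interpolation=cv2.INTER_CUBIC)
cv2.imwrite('pics/sc.png',s)
cv2.imwrite('pics/tc.png',cv2.resize(t,None,fx=6,fy=6,interpolation=cv2.INTER_CUBIC))
```

```text
(no output)
```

View pics/sc.png

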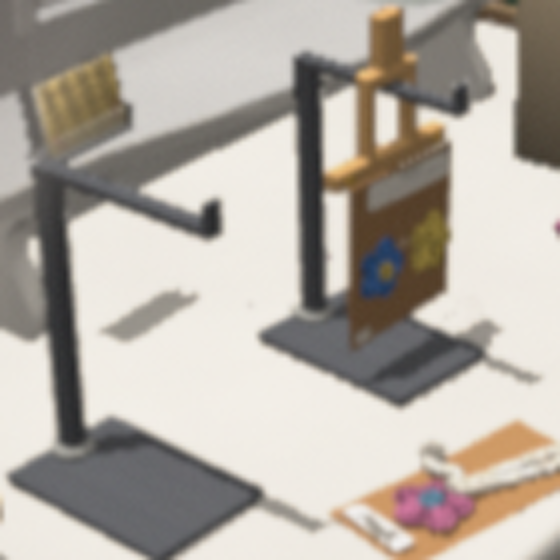

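View pics/tc.png

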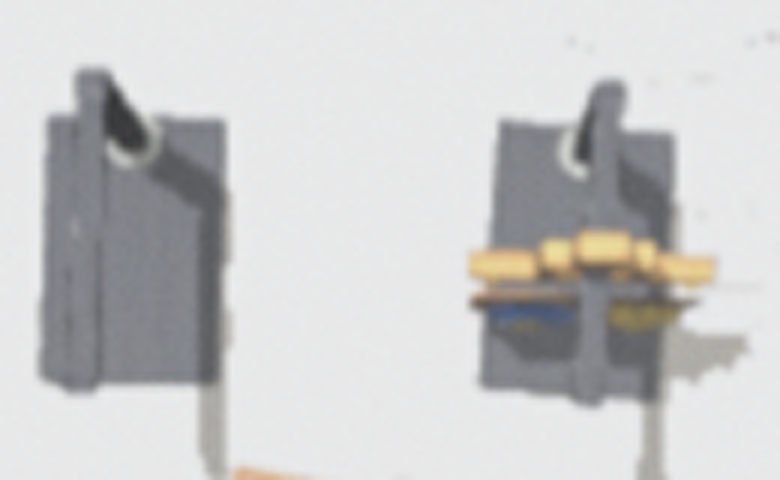

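The crops show both stands clearly: stop_a at about (300,178) in scene, stop_b at about (238,206), the tab top at about (282,158), and the base corners visible in both views. I'll fit poses to these points.

```bash
cat > fit.py <<'E'
from h import *
from scipy.optimize import least_squares
np.set_printoptions(precision=4,suppress=True)
P={n:eyes.read_camera(n) for n in("scene","top")}
C=[(.085,.05,.01),(.085,-.05,.01),(-.065,-.05,.01),(-.065,.05,.01)]
ps=[(78e-3*1,0,.225),(-.08,0,.241)]
D={'b':dict(top=[(49,117),(225,120),(216,383),(40,380),(93,70),(84,390)],scene=[(12,478),(112,420),(260,493),(160,556),(42,163),(213,204)]),
'a':dict(top=[(500,121),(674,133),(658,398),(482,386),(610,82),(590,403)],scene=[(264,334),(350,292),(483,352),(402,402),(301,58),(463,90)])}
M=np.array(C+ps)
for s,d in D.items():
    t=np.array(d['top'])/6+[215,145]-.4;c=np.array(d['scene'])/4+[185,155]-.4
    def W(v):
        a=v[2];return np.c_[v[0]+M[:,0]*np.cos(a)-M[:,1]*np.sin(a),v[1]+M[:,0]*np.sin(a)+M[:,1]*np.cos(a),M[:,2]]
    f=lambda v:np.r_[(proj(P['top'],W(v))-t).ravel(),(proj(P['scene'],W(v))-c).ravel()]
    r=least_squares(f,[.65,0,0],loss='soft_l1');w=r.x
    print(s,w[:2],'yaw',np.degrees(w[2]),'res',np.round(f(w),1))
    st=W(w)[5];print('stop',st)
# hanger tab top (z=.277) top-face centre, bar ends
tt=np.array([606,246])/6+[215,145]-.4; sc=np.array([387,13])/4+[185,155]-.4
print('tab top',atz(P['top'],tt,.277),tri([ray(P['top'],tt),ray(P['scene'],sc)]))
l=atz(P['top'],np.array([503,258])/6+[215,145],.175);r_=atz(P['top'],np.array([690,264])/6+[215,145],.175)
print('bar',l,r_,np.linalg.norm(l-r_))
for n,z in(("hair_tie",.016),("case",.02),("coasters",.03)):
    q=models.search_frame(P['scene'],n)
    if q:print(n,atz(P['scene'],q[0]["centre"],z))
E
python3 fit.py
```

```text
b [0.5825 0.1342] yaw -2.7366714109917054 res [-0.7 -0.3 -0.1 -0.  -0.   1.2 -0.8  0.8 -0.4 -0.  -1.5  0.9 -1.9 -2.6
  0.4 -3.   2.  -2.4 -0.2 -1.  -0.5 -2.1  0.6 -1.7]
stop [0.5026 0.138  0.241 ]
a [ 0.5721 -0.1122] yaw -5.554420488068851 res [-0.5 -0.   0.5  0.3 -0.2  1.1 -1.   0.7 -0.  -0.1 -0.5  0.7 -2.2 -1.7
 -1.3 -2.4  1.5 -2.  -0.4 -1.8 -0.1 -2.4  0.7 -2.6]
stop [ 0.4925 -0.1044  0.241 ]
tab top [ 0.5654 -0.1127  0.277 ] [ 0.5658 -0.1132  0.2711]
bar [ 0.5688 -0.0691  0.175 ] [ 0.5641 -0.1619  0.175 ] 0.09288179329374312
hair_tie [0.4007 0.0283 0.016 ]
case [ 0.4551 -0.3581  0.02  ]
coasters [0.4208 0.3656 0.03  ]
```

```bash
cat > plan.py <<'E'
from h import *
def plan(wps,ns):
    o=telemetry.get_obs();p=np.array(o["tool_pos"]);T=R.from_euler('xyz',o["tool_rot"],degrees=True)
    A=[];L=[]
    for w,n in zip(wps,ns):
        p0=p.copy();T0=T;dr=(T0.inv()*R.from_euler('xyz',[180,0,w[3]],degrees=True)).as_rotvec()
        for k in range(n):
            tgt=p0+(np.array(w[:3])-p0)*(k+1)/n
            d=np.round(T.inv().apply(tgt-p)*100,1);a=np.round(dr/n,3)
            p=p+T.apply(d/100);T=T*R.from_rotvec(a);A.append((a+0).tolist());L.append((d+0).tolist())
    print('"angular":',A);print('"delta_pos":',L);print(len(A),'end',p.round(3),T.as_euler('xyz',degrees=True).round(1))
E
python3 -c "
from plan import *
plan([(.125,-.44,.35,15.4),(.32,-.32,.36,50),(.45,-.112,.36,86),(.562,-.112,.34,86)],[6,6,5,3])"
```

```text
"angular": [[0.0, 0.0, 0.0], [0.0, 0.0, 0.0], [0.0, 0.0, 0.0], [0.0, 0.0, 0.0], [0.0, 0.0, 0.0], [0.0, 0.0, 0.0], [0.0, 0.0, -0.101], [0.0, 0.0, -0.101], [0.0, 0.0, -0.101], [0.0, 0.0, -0.101], [0.0, 0.0, -0.101], [0.0, 0.0, -0.101], [0.0, 0.0, -0.125], [0.0, 0.0, -0.125], [0.0, 0.0, -0.125], [0.0, 0.0, -0.125], [0.0, 0.0, -0.125], [0.0, 0.0, 0.0], [0.0, 0.0, 0.0], [0.0, 0.0, 0.0]]
"delta_pos": [[0.1, -3.2, -1.9], [0.0, -3.2, -1.9], [0.1, -3.2, -1.9], [0.0, -3.2, -1.9], [0.1, -3.3, -1.9], [0.1, -3.2, -1.8], [3.7, -1.1, -0.2], [3.7, -0.6, -0.1], [3.8, -0.3, -0.2], [3.8, 0.0, -0.2], [3.8, 0.5, -0.2], [3.7, 0.8, -0.1], [4.9, -0.7, 0.0], [4.9, 0.0, 0.0], [4.8, 0.5, 0.0], [4.8, 1.2, 0.0], [4.6, 1.7, 0.0], [0.3, 3.7, 0.7], [0.2, 3.8, 0.6], [0.3, 3.7, 0.7]]
20 end [ 0.562 -0.112  0.34 ] [-180.     0.    85.9]
```

Request:
drive_tool --angular '[[0, 0, 0], [0, 0, 0], [0, 0, 0], [0, 0, 0], [0, 0, 0], [0, 0, 0], [0, 0, -0.1], [0, 0, -0.1], [0, 0, -0.1], [0, 0, -0.1], [0, 0, -0.1], [0, 0, -0.1], [0, 0, -0.125], [0, 0, -0.125], [0, 0, -0.125], [0, 0, -0.125], [0, 0, -0.125], [0, 0, 0], [0, 0, 0], [0, 0, 0]]' --delta_pos '[[0.1, -3.2, -1.9], [0, -3.2, -1.9], [0.1, -3.2, -1.9], [0, -3.2, -1.9], [0.1, -3.3, -1.9], [0.1, -3.2, -1.8], [3.7, -1.1, -0.2], [3.7, -0.6, -0.1], [3.8, -0.3, -0.2], [3.8, 0, -0.2], [3.8, 0.5, -0.2], [3.7, 0.8, -0.1], [4.9, -0.7, 0], [4.9, 0, 0], [4.8, 0.5, 0], [4.8, 1.2, 0], [4.6, 1.7, 0], [0.3, 3.7, 0.7], [0.2, 3.8, 0.6], [0.3, 3.7, 0.7]]' --gripper '[8.7, 8.7, 8.7, 8.7, 8.7, 8.7, 8.7, 8.7, 8.7, 8.7, 8.7, 8.7, 8.7, 8.7, 8.7, 8.7, 8.7, 8.7, 8.7, 8.7]' --squeeze 40

```text
time_s: 3.15
tool_pos: [0.5649, -0.1136, 0.3399]
tool_rot: [179.9, 0.1, 85.6]
force: [-0.1, -0.6, 0.6]
grip_width: 0.0871
grasp_force: 0.0
```

```bash
python3 -c "
from plan import *
o=telemetry.get_obs();print(o['tool_pos'],o['tool_rot'],o['force'])
p=eyes.read_camera('wrist');save(p,'w1');print(p['origin'],p['orientation'])
for t in('hanger_tab','stop_a','hanger'):
  for r in models.search_frame(p,t)[:2]:print(t,r['p'],r['centre'],atz(p,r['centre'],.277 if 'h'==t[0] else .241))
q=eyes.read_camera('top')
print(proj(p,[[.4925,-.1044,.241],[.565,-.1127,.277]]))
"
```

```text
[ 0.56491906 -0.11358788  0.33993887] [1.79915263e+02 6.53791919e-02 8.55809443e+01] [-0.09393255 -0.61160674  0.58565609]
[ 0.57069849 -0.04528001  0.48738163] [ 1.65368901e+02 -1.10169957e-01 -4.35444661e+00]
hanger_tab 0.85 [278.1, 192.2] [ 0.56474319 -0.08426231  0.277     ]
stop_a 0.77 [304.8, 190.4] [ 0.5863438  -0.09111082  0.241     ]
stop_a 0.56 [288.3, 18.0] [0.58182265 0.0403226  0.241     ]
hanger 0.61 [280.7, 189.6] [ 0.56676373 -0.08250877  0.277     ]
hanger 0.19 [305.1, 192.2] [ 0.58419816 -0.08574738  0.277     ]
[[197.22855997 213.76750712]
 [281.48665273 229.59833643]]
```

View pics/w1.png

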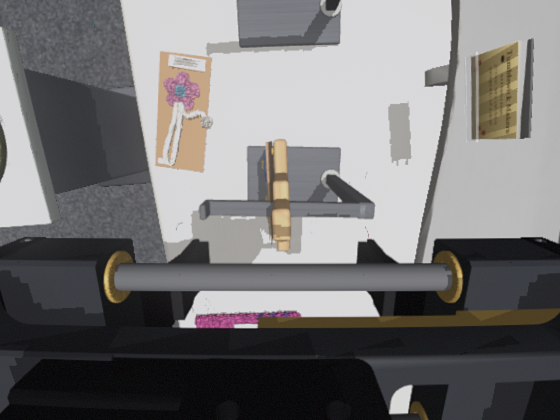

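The wrist view shows rail_a from its stop at (204,209) to its post at (368,210), with the hanger across it near column 281. One closer crop will show the tab.

```bash
python3 -c "
import cv2
s=cv2.imread('pics/w1.png')[130:260,190:385];cv2.imwrite('pics/w1c.png',cv2.resize(s,None,fx=4,fy=4,interpolation=cv2.INTER_CUBIC))"
```

```text
(no output)
```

View pics/w1c.png

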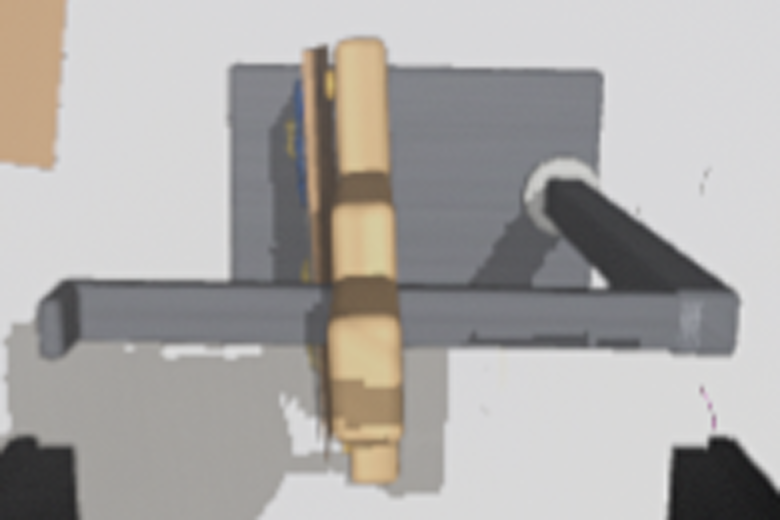

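Request:
drive_tool --angular '[[0, 0, 0], [0, 0, 0], [0, 0, 0], [0, 0, 0], [0, 0, 0], [0, 0, 0], [0, 0, 0], [0, 0, 0], [0, 0, 0], [0, 0, 0], [0, 0, 0], [0, 0, 0]]' --delta_pos '[[0, 0, 2.8], [0, 0, 2.8], [0, 0, 2.8], [0, 0, 0], [0, 0, 0], [0, 0, 0], [0, 0, 0], [0, 0, 0], [0, 0, 0], [0, 0, 0], [0, 0, 0], [0, 0, 0]]' --gripper '[8.7, 8.7, 8.7, 8.7, 5, 3.5, 2.5, 2, 1.5, 1, 0.5, 0.5]' --squeeze 40

```text
time_s: 4.6
tool_pos: [0.5633, -0.1136, 0.2554]
tool_rot: [-180.0, -0.0, 85.6]
force: [0.2, 0.0, 0.7]
grip_width: 0.0311
grasp_force: 0.0
```

Request:
drive_tool --angular '[[0, 0, 0], [0, 0, 0], [0, 0, 0], [0, 0, 0], [0, 0, 0], [0, 0, 0]]' --delta_pos '[[0, 0, 0], [0, 0, 0], [0, 0, 0], [0, 0, 0], [0, 0, 0], [0, 0, 0]]' --gripper '[0.5, 0.5, 0.5, 0.5, 0.5, 0.5]'

```text
time_s: 5.2
tool_pos: [0.5634, -0.1137, 0.2555]
tool_rot: [180.0, 0.0, 85.6]
force: [0.1, 0.2, -1.0]
grip_width: 0.0137
grasp_force: 39.9
```

Request:
drive_tool --angular '[[0, 0, 0], [0, 0, 0], [0, 0, 0], [0, 0, 0], [0, 0, 0], [0, 0, 0]]' --delta_pos '[[0, 0, -0.5], [0, 0, -0.8], [0, 0, -0.8], [0, 0, -0.8], [0, 0, 0], [0, 0, 0]]' --gripper '[0.5, 0.5, 0.5, 0.5, 0.5, 0.5]'

```text
time_s: 5.8
tool_pos: [0.5635, -0.1137, 0.2849]
tool_rot: [180.0, 0.0, 85.6]
force: [-1.2, 0.2, -0.7]
grip_width: 0.014
grasp_force: 39.9
```

```bash
python3 -c "
from plan import *
o=telemetry.get_obs();print(o['tool_pos'],o['tool_rot'],o['force'],o['wrist_torque'])
p=eyes.read_camera('scene');save(p,'s2');s=p['pixels'][140:250,225:345,::-1]
cv2.imwrite('pics/s2c.png',cv2.resize(s,None,fx=5,fy=5,interpolation=cv2.INTER_CUBIC))
"
```

```text
[ 0.56348378 -0.11366502  0.28485046] [1.79970164e+02 1.66212486e-02 8.55873134e+01] [-1.18235167  0.16575453 -0.743704  ] [ 0.0025157  -0.09724333  0.03552975]
```

View pics/s2c.png

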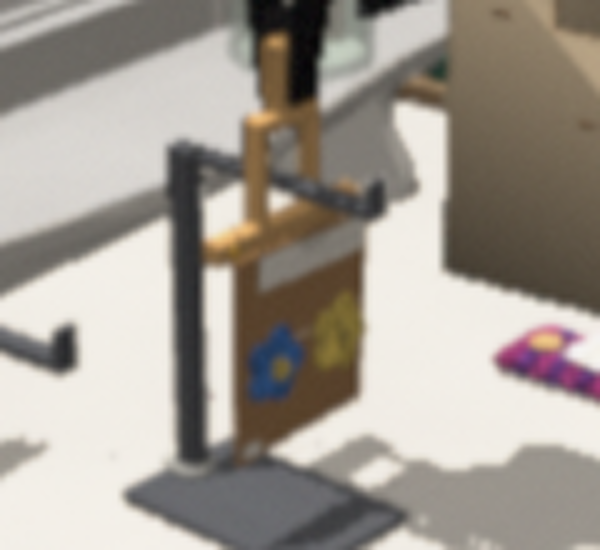

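The hanger is lifted and upright, with the rail (225..375 px in the crop) running through the middle of its eye. Next I slide it out over the stop.

Request:
drive_tool --angular '[[0, 0, 0], [0, 0, 0], [0, 0, 0], [0, 0, 0], [0, 0, 0], [0, 0, 0], [0, 0, 0], [0, 0, 0], [0, 0, 0], [0, 0, 0]]' --delta_pos '[[0, -0.8, 0], [0, -1.3, 0], [0, -1.5, 0], [0.1, -1.5, 0], [0, -1.5, 0], [0, -1.5, 0], [0.1, -1.3, 0], [0, -0.9, 0], [0, -0.4, 0], [0, 0, 0]]' --gripper '[0.5, 0.5, 0.5, 0.5, 0.5, 0.5, 0.5, 0.5, 0.5, 0.5]'

```text
time_s: 6.85
tool_pos: [0.4565, -0.1035, 0.2846]
tool_rot: [180.0, 0.0, 85.6]
force: [0.1, -0.5, -1.5]
grip_width: 0.0136
grasp_force: 39.8
```

```bash
python3 -c "
from plan import *
o=telemetry.get_obs();print(o['tool_pos'],o['tool_rot'],o['force'],o['wrist_torque'])
p=eyes.read_camera('scene');save(p,'s3');s=p['pixels'][140:250,225:345,::-1]
cv2.imwrite('pics/s3c.png',cv2.resize(s,None,fx=5,fy=5,interpolation=cv2.INTER_CUBIC))
plan([(.457,.141,.2848,87.3)],[12])
"
```

```text
[ 0.45647575 -0.10350593  0.28458669] [1.79990636e+02 3.99458474e-02 8.55662064e+01] [ 0.05049596 -0.46419234 -1.53026048] [-0.00069519 -0.08115871  0.04291024]
"angular": [[0.0, 0.0, -0.003], [0.0, 0.0, -0.003], [0.0, 0.0, -0.003], [0.0, 0.0, -0.003], [0.0, 0.0, -0.003], [0.0, 0.0, -0.003], [0.0, 0.0, -0.003], [0.0, 0.0, -0.003], [0.0, 0.0, -0.003], [0.0, 0.0, -0.003], [0.0, 0.0, -0.003], [0.0, 0.0, -0.003]]
"delta_pos": [[2.0, -0.2, 0.0], [2.1, -0.1, 0.0], [2.0, -0.2, 0.0], [2.0, -0.1, 0.0], [2.1, -0.1, 0.0], [2.0, -0.1, 0.0], [2.0, -0.2, 0.0], [2.1, -0.1, 0.0], [2.0, -0.1, 0.0], [2.0, -0.1, 0.0], [2.1, -0.1, 0.0], [2.0, -0.1, 0.0]]
12 end [0.457 0.141 0.284] [180.    0.   87.6]
```

View pics/s3c.png

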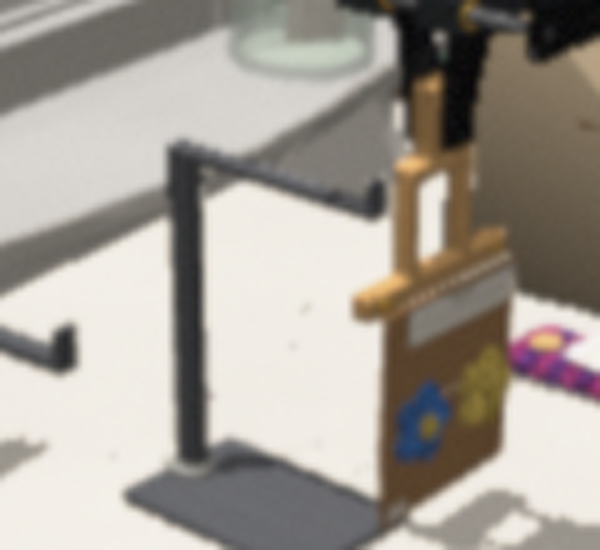

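The hanger is clear of stop_a: the stop is at (375,200) in the crop and the eye's left leg starts at column 395. Now I move across to stand_b.

Request:
drive_tool --angular '[[0, 0, -0.003], [0, 0, -0.003], [0, 0, -0.003], [0, 0, -0.003], [0, 0, -0.003], [0, 0, -0.003], [0, 0, -0.003], [0, 0, -0.003], [0, 0, -0.003], [0, 0, -0.003], [0, 0, 0], [0, 0, 0], [0, 0, 0], [0, 0, 0]]' --delta_pos '[[1.0, -0.3, 0], [1.6, -0.3, 0], [2.1, -0.2, 0], [2.2, -0.1, 0], [2.2, -0.2, 0], [2.2, -0.1, 0], [2.2, -0.2, 0], [2.2, -0.1, 0], [2.2, -0.1, 0], [2.2, -0.2, 0], [2.0, -0.1, 0], [1.5, -0.1, 0], [0.8, 0, 0], [0, 0, 0]]' --gripper '[0.5, 0.5, 0.5, 0.5, 0.5, 0.5, 0.5, 0.5, 0.5, 0.5, 0.5, 0.5, 0.5, 0.5]'

```text
time_s: 8.3
tool_pos: [0.4509, 0.1436, 0.2845]
tool_rot: [-180.0, -0.0, 87.5]
force: [-0.2, -0.2, -0.8]
grip_width: 0.0137
grasp_force: 39.9
```

```bash
python3 -c "
from plan import *
o=telemetry.get_obs();print(o['tool_pos'],o['tool_rot'],o['force'],o['wrist_torque'])
p=eyes.read_camera('wrist');save(p,'w4')
q=eyes.read_camera('scene');save(q,'s4')
print(proj(p,[[.5026,.138,.241],[.660,.1305,.225]]))
for r in models.search_frame(p,'stop_b')[:3]:print(r['p'],r['centre'],atz(p,r['centre'],.241))
A=cv2.resize(p['pixels'][:, :,::-1],(560,420));B=cv2.resize(q['pixels'][155:265,190:250+60,::-1],None,fx=2,fy=2)
B=cv2.copyMakeBorder(B,0,200,0,0,cv2.BORDER_CONSTANT)
cv2.imwrite('pics/c4.png',np.hstack([A,B]))
"
```

```text
[0.45086675 0.14356701 0.28454638] [-1.79990722e+02 -2.78697002e-02  8.75183693e+01] [-0.18135726 -0.22025936 -0.84713859] [-0.1122926  -0.05925316 -0.03597641]
[[356.856216   244.11291621]
 [554.17718362 236.73663593]]
0.83 [440.5, 400.0] [ 0.5763435  -0.00312419  0.241     ]
0.58 [404.0, 205.3] [0.53369668 0.16416833 0.241     ]
```

View pics/c4.png

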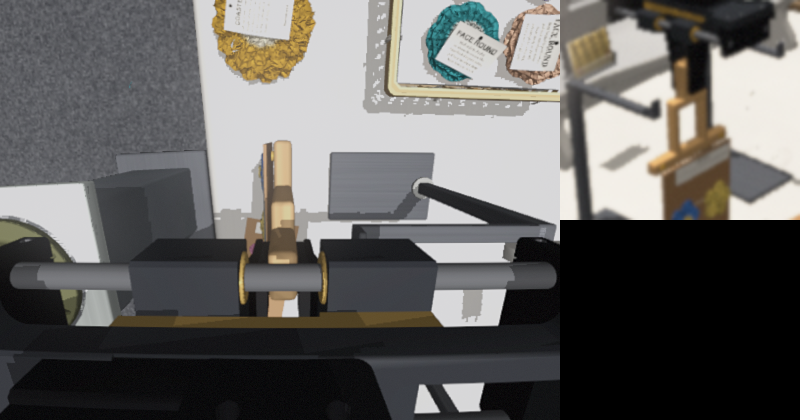

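The wrist view shows rail_b running from its end at (355,233) to its post at (553,232). The hanger is in front of it, clear of the stop. I'll check the rail's edges numerically.

```bash
python3 -c "
from plan import *
p=eyes.read_camera('wrist')
g=p['pixels'].mean(2)
for c in(370,420,500,525):print(c,[(r,int(g[r,c])) for r in range(220,248)])
a=np.radians(-2.74)
for x in(-.07,-.03,.03,.05):
  for y,z in((.007,.217),(.007,.225),(0,.225),(-.007,.225)):
    X=[.5825+x*np.cos(a)-y*np.sin(a),.1342+x*np.sin(a)+y*np.cos(a),z];print(x,y,z,proj(p,[X])[0].round(1))
"
```

```text
370 [(220, 98), (221, 51), (222, 66), (223, 77), (224, 81), (225, 81), (226, 83), (227, 82), (228, 81), (229, 81), (230, 80), (231, 78), (232, 79), (233, 81), (234, 81), (235, 82), (236, 80), (237, 81), (238, 64), (239, 35), (240, 31), (241, 32), (242, 33), (243, 33), (244, 30), (245, 29), (246, 32), (247, 30)]
420 [(220, 80), (221, 70), (222, 102), (223, 117), (224, 123), (225, 123), (226, 123), (227, 123), (228, 121), (229, 118), (230, 116), (231, 117), (232, 118), (233, 121), (234, 121), (235, 120), (236, 120), (237, 120), (238, 137), (239, 200), (240, 217), (241, 217), (242, 217), (243, 216), (244, 217), (245, 218), (246, 217), (247, 197)]
500 [(220, 53), (221, 89), (222, 110), (223, 117), (224, 118), (225, 119), (226, 120), (227, 118), (228, 117), (229, 115), (230, 113), (231, 116), (232, 118), (233, 118), (234, 117), (235, 117), (236, 117), (237, 118), (238, 168), (239, 216), (240, 217), (241, 216), (242, 217), (243, 216), (244, 216), (245, 216), (246, 216), (247, 217)]
525 [(220, 54), (221, 91), (222, 110), (223, 115), (224, 116), (225, 117), (226, 118), (227, 117), (228, 115), (229, 114), (230, 113), (231, 116), (232, 117), (233, 117), (234, 115), (235, 117), (236, 114), (237, 37), (238, 10), (239, 4), (240, 9), (241, 10), (242, 8), (243, 6), (244, 11), (245, 9), (246, 8), (247, 11)]
-0.07 0.007 0.217 [362.4 220.5]
-0.07 0.007 0.225 [365.2 223.5]
-0.07 0 0.225 [364.5 232.6]
-0.07 -0.007 0.225 [363.8 241.5]
-0.03 0.007 0.217 [414.4 220.5]
-0.03 0.007 0.225 [419.  223.5]
-0.03 0 0.225 [417.9 232.5]
-0.03 -0.007 0.225 [416.8 241.4]
0.03 0.007 0.217 [490.4 220.5]
0.03 0.007 0.225 [497.5 223.4]
0.03 0 0.225 [495.8 232.4]
0.03 -0.007 0.225 [494.1 241.1]
0.05 0.007 0.217 [514.9 220.5]
0.05 0.007 0.225 [522.8 223.4]
0.05 0 0.225 [520.9 232.3]
0.05 -0.007 0.225 [519. 241.]
```

Request:
drive_tool --angular '[[0, 0, 0], [0, 0, 0], [0, 0, 0], [0, 0, 0], [0, 0, 0], [0, 0, 0], [0, 0, 0], [0, 0, 0], [0, 0, 0], [0, 0, 0], [0, 0, 0]]' --delta_pos '[[-0.2, 0.6, 0], [0, 1.2, 0], [0, 1.5, 0], [0, 1.5, 0], [0, 1.5, 0], [0, 1.5, 0], [0, 1.5, 0], [0, 1.5, 0], [-0.1, 1.0, 0], [0, 0.6, 0], [0, 0, 0]]' --gripper '[0.5, 0.5, 0.5, 0.5, 0.5, 0.5, 0.5, 0.5, 0.5, 0.5, 0.5]'

```text
time_s: 9.6
tool_pos: [0.5757, 0.132, 0.2841]
tool_rot: [-180.0, -0.0, 87.3]
force: [0.5, 0.1, -1.4]
grip_width: 0.0137
grasp_force: 39.9
```

```bash
python3 -c "
from plan import *
o=telemetry.get_obs();print(o['tool_pos'],o['tool_rot'],o['force'],o['wrist_torque'])
p=eyes.read_camera('scene');save(p,'s5');s=p['pixels'][155:275,170:290,::-1]
cv2.imwrite('pics/s5c.png',cv2.resize(s,None,fx=4,fy=4,interpolation=cv2.INTER_CUBIC))
"
```

```text
[0.57567029 0.13204321 0.28409666] [-1.79954864e+02 -2.61770988e-02  8.72534671e+01] [ 0.52365552  0.07996484 -1.3500178 ] [-0.05396875 -0.13401313  0.00285662]
```

View pics/s5c.png

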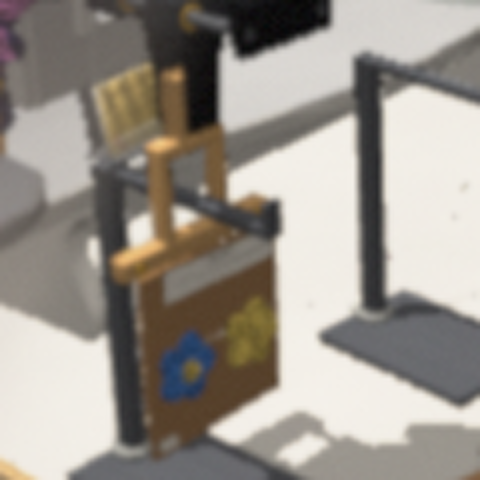

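The rail runs through the eye, and the stop (270,215 in the crop) is in front of the hanger. Lowering, with 3 mm of centring.

Request:
drive_tool --angular '[[0, 0, 0], [0, 0, 0], [0, 0, 0], [0, 0, 0], [0, 0, 0], [0, 0, 0], [0, 0, 0]]' --delta_pos '[[0.3, 0, 0.4], [0, 0, 0.7], [0, 0, 0.7], [0, 0, 0.5], [0, 0, 0.3], [0, 0, 0.2], [0, 0, 0]]' --gripper '[0.5, 0.5, 0.5, 0.5, 0.5, 0.5, 0.5]'

```text
time_s: 10.35
tool_pos: [0.5752, 0.1355, 0.2563]
tool_rot: [-180.0, 0.0, 87.3]
force: [0.6, -0.1, -0.9]
grip_width: 0.0137
grasp_force: 39.9
```

Request:
drive_tool --angular '[[0, 0, 0], [0, 0, 0], [0, 0, 0], [0, 0, 0], [0, 0, 0]]' --delta_pos '[[0, 0, 0.1], [0, 0, 0], [0, 0, 0], [0, 0, 0], [0, 0, 0]]' --gripper '[0.5, 0.5, 0.5, 1.6, 2.0]' --squeeze 15

```text
time_s: 10.85
tool_pos: [0.5755, 0.1357, 0.2559]
tool_rot: [180.0, -0.0, 87.3]
force: [1.0, 0.3, 0.1]
grip_width: 0.0178
grasp_force: 0.0
```

Request:
drive_tool --angular '[[0, 0, 0], [0, 0, 0], [0, 0, 0], [0, 0, 0], [0, 0, 0], [0, 0, 0], [0, 0, 0], [0, 0, 0], [0, 0, 0], [0, 0, 0], [0, 0, 0], [0, 0, 0], [0, 0, 0], [0, 0, 0]]' --delta_pos '[[0, 0, 0], [0, 0, 0], [0, 0, 0], [0, 0, 0], [0, 0, 0], [0, 0, -1], [0, 0, -2], [0, 0, -3], [0, 0, -3], [0, 0, -3], [0, 0, 0], [0, 0, 0], [0, 0, 0], [0, 0, 0]]' --gripper '[3, 4, 5, 6, 6, 6, 6, 6, 6, 6, 6, 6, 6, 6]'

```text
time_s: 12.25
tool_pos: [0.5749, 0.1353, 0.3744]
tool_rot: [-179.9, 0.0, 87.3]
force: [0.9, -0.5, -0.3]
grip_width: 0.0599
grasp_force: 0.0
```

```bash
python3 -c "
from plan import *
p=eyes.read_camera('scene');save(p,'s6');s=p['pixels'][155:275,170:290,::-1]
cv2.imwrite('pics/s6c.png',cv2.resize(s,None,fx=4,fy=4,interpolation=cv2.INTER_CUBIC))
"
```

```text
(no output)
```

View pics/s6c.png

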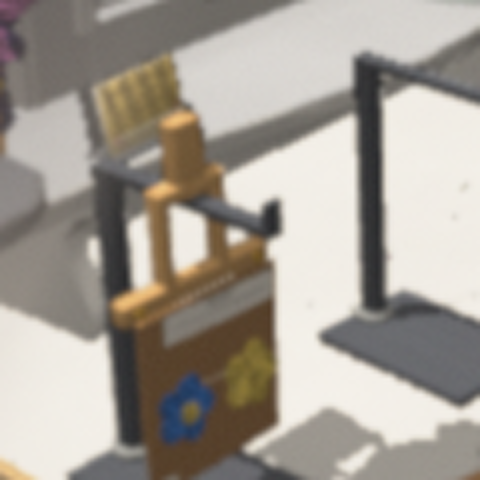

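The hanger now hangs upright on rail_b behind its stop, and the gripper is clear. I'll let it settle for a second, then hand in.

Request:
drive_tool --angular '[[0, 0, 0], [0, 0, 0], [0, 0, 0], [0, 0, 0], [0, 0, 0], [0, 0, 0], [0, 0, 0], [0, 0, 0], [0, 0, 0], [0, 0, 0], [0, 0, 0], [0, 0, 0], [0, 0, 0], [0, 0, 0], [0, 0, 0], [0, 0, 0], [0, 0, 0], [0, 0, 0], [0, 0, 0], [0, 0, 0]]' --delta_pos '[[0, 0, 0], [0, 0, 0], [0, 0, 0], [0, 0, 0], [0, 0, 0], [0, 0, 0], [0, 0, 0], [0, 0, 0], [0, 0, 0], [0, 0, 0], [0, 0, 0], [0, 0, 0], [0, 0, 0], [0, 0, 0], [0, 0, 0], [0, 0, 0], [0, 0, 0], [0, 0, 0], [0, 0, 0], [0, 0, 0]]' --gripper '[6, 6, 6, 6, 6, 6, 6, 6, 6, 6, 6, 6, 6, 6, 6, 6, 6, 6, 6, 6]'

```text
time_s: 14.3
tool_pos: [0.5753, 0.1356, 0.3755]
tool_rot: [-180.0, 0.0, 87.3]
force: [0.4, -0.7, -0.1]
grip_width: 0.06
grasp_force: 0.0
```

```bash
python3 -c "
from h import *
print(env.sign_off())"
```

```text
the job is handed in; nothing more can be done
None
```

The hanger now hangs upright on stand_b's rail behind its end stop, released with the gripper clear; I handed the job in after about 14 s, and sign-off returned no verdict.

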